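Make up two changeover kits for the dispensing machine

TASK

Make up the two changeover kits from the stock in the middle of the bench: the blue tray gets the amber barrel, the rack of green tips and the nest plate with the yellow pad; the light grey tray gets the white barrel and the rack of red tips. Lay each barrel in its tray's long compartment, each tip rack upright in the small compartment and the nest plate flat, pad up, in the large compartment. Set every piece down rather than dropping it, and leave the black barrel and the blue tips where they are.

Things in the scene. Friction and masses are not known exactly. Their poses are not given: they have to be found in the camera images.
- amber_barrel: a capped 10 cc dispensing syringe barrel lying on its side, amber-orange with black caps: 92 mm long, round body 19 mm across, a winged flange 32 mm wide (19 mm high, lying flat so that it does not roll) 36 mm from the middle at one end. Origin on the barrel's axis at mid-length, 9.5 mm above whatever it lies on; x along the barrel from the flange to the tip, y level across it, z up. About 25 g. Can be taken across the body from above at the origin.
- white_barrel: a capped 10 cc dispensing syringe barrel lying on its side, milky white with blue caps: 92 mm long, round body 19 mm across, a winged flange 32 mm wide (19 mm high, lying flat so that it does not roll) 36 mm from the middle at one end. Origin on the barrel's axis at mid-length, 9.5 mm above whatever it lies on; x along the barrel from the flange to the tip, y level across it, z up. About 25 g. Can be taken across the body from above at the origin.
- black_barrel: a capped 10 cc dispensing syringe barrel lying on its side, black with grey caps; not needed, stays in the stock: 92 mm long, round body 19 mm across, a winged flange 32 mm wide (19 mm high, lying flat so that it does not roll) 36 mm from the middle at one end. Origin on the barrel's axis at mid-length, 9.5 mm above whatever it lies on; x along the barrel from the flange to the tip, y level across it, z up. About 25 g. Can be taken across the body from above at the origin.
- green_tips: a small white rack, 50 x 36 mm and 16 mm high, with 12 green dispensing tips standing in it up to 23 mm high. Origin at the centre of the underside; x along the 50 mm, y along the 36 mm, z up. About 45 g.
- red_tips: a small white rack, 50 x 36 mm and 16 mm high, with 12 red dispensing tips standing in it up to 23 mm high. Origin at the centre of the underside; x along the 50 mm, y along the 36 mm, z up. About 45 g.
- blue_tips: a small white rack, 50 x 36 mm and 16 mm high, with 12 blue dispensing tips standing in it up to 23 mm high. Origin at the centre of the underside; x along the 50 mm, y along the 36 mm, z up. About 45 g. Not needed, stays in the stock.
- nest_plate: the nest plate: an aluminium plate 70 x 46 mm and 14 mm high with a yellow pad with small dark pockets on top. Origin at the centre of the underside; x along the 70 mm, y along the 46 mm, z up. About 110 g.
- blue_tray: Blue kit tray fixed to the bench, 187 x 179 mm (x by y), 16 mm high, walls and floor 3 mm. Origin: centre of the underside, z up. Three open compartments, a darker outline printed in each: long one (barrel) 181 x 78 mm, centre x 0, y +47.5 mm; small one (tip rack) 66 x 92 mm, centre x -57.5, y -40.5; large one (nest plate) 112 x 92 mm, centre x +34.5, y -40.5.
- grey_tray: Light grey kit tray fixed to the bench, 187 x 179 mm (x by y), 16 mm high, walls and floor 3 mm. Origin: centre of the underside, z up. Three open compartments, a darker outline printed in each: long one (barrel) 181 x 78 mm, centre x 0, y +47.5 mm; small one (tip rack) 66 x 92 mm, centre x -57.5, y -40.5; large one (nest plate) 112 x 92 mm, centre x +34.5, y -40.5. The last stays empty.

How it is judged:
By the outcome, as a careful person would: the job done as asked, in the order asked, and still so for the second after the job is handed in, with the robot touching nothing.
It also fails if it takes over 120 s, if anything falls off the work surface, if the arm or the gripper's body presses on something with over 40 N, if the wrist force passes 120 N, or if a joint passes its speed limit or range.

ROBOT

A 6-joint arm with a two-finger parallel gripper is mounted at the origin on the work surface. World frame = base frame: x ahead of the robot, y to its left, z up, the work surface at z = 0. Lengths are in m, angles in degrees, forces in N, time in s.
With the tool pointing down it reaches from about 0.325 to 0.775 m from the base axis. Payload 5.5 kg.
Tool frame: the origin (TCP) lies at the centre of the arm's flange, where the gripper is bolted on; the fingertips stand 182 mm ahead of it and the grasp point (between the pads) lies 163 mm ahead of it; z points along the fingers, y is the line along which they close (so a half turn about z gives the same grasp; the last joint's range is limited). The gripper opens to 88 mm and grips with 3 to 60 N. Pads are 20 mm wide; open, the fingers measure 115 mm over their backs; the gripper's body (75 mm by 178 mm) begins 61 mm behind the grasp point.
Start: joints at [-74.754, 5.22, 70.514, -0, 104.267, -3.249], TCP at [0.19, -0.569, 0.405] pointing down, gripper open.
Joint ranges: [-164.24, 164.24], [-49.07, 125.15], [9.68, 141.18], [-86.29, 266.29], [3.28, 154.24], [-151.56, 151.56]. Speed limits (degrees/s): [147.25, 147.25, 172.46, 180, 180, 180].

INTERFACE

Orientations are given as [roll, pitch, yaw] about the fixed x, y, z axes, in that order (R = Rz(yaw) Ry(pitch) Rx(roll)).
In Python, from station import r gives the robot as it stands. The module is installed in compiled form; this text tells all that it offers. Calls block until the motion is done:
- r.reach(position, orientation): joint-space move of the TCP to a pose.
- r.servo_line(position, rotation=None, speed=0.15): straight line of the TCP; rotation=None keeps the orientation; speed is the mean speed in m/s.
- r.move_joints(angles): joint-space move.
- r.let_go() and r.grab(squeeze=None): open the fingers fully, or close them until they stop; squeeze is the grip in N (None keeps the last).
- r.wait(seconds).
- r.inverse_kinematics(position, orientation): joint angles nearest the present ones, or None.
- r.sense(): the state.
- r.snapshot(name): name is "scene" or "top" or "wrist"; returns a dict with "frame" (420x560x3 uint8, red, green, blue), "fx", "fy", "cx", "cy" (pixels), "R" (3x3) and "t" (3): a world point X has camera coordinates R X + t. Camera axes: x right, y down, z forward; pixel columns grow to the right and rows downward; lengths in m; the calibration is good to about 2 mm. A picture is of the moment at which its call begins. There is no depth.
A pose or a line that the arm cannot do raises r.IKError and nothing moves.
- r.hand_in(): hands the job in; it is judged then, once.
The state is a dict: "clock": time; "joints": joint angles; "joint_vel": joint speeds; "joint_torque": joint torques, N m; "tcp_pos": TCP position; "orientation": TCP orientation; "contact_force": force on the tool from outside, world axes, zero at the start; "torque": the same for the moment, N m; "opening": finger opening in m; "gripper_force": force on a finger pad.
Only numpy, scipy, OpenCV 4.12 (cv2) and the standard library are available. Lean on these libraries where they do the work, as an engineer would, in place of code of your own. Each camera call takes 0.05 s, during which the arm holds its last target. There are 200 camera calls.

## Working session

There is one attempt and no reset: what is moved stays moved. The work goes in short steps, each a Python script; the robot and the scene stay as the last script left them, time stands still between calls to the robot, and variables do not carry over. Pictures are saved under pics/ and viewed, at most 14 in all, crops included, and the job is handed in when it is done.

```bash
mkdir -p pics
python3 - <<'E'
from station import r
import cv2,json
for n in("top","scene"):
    s=r.snapshot(n); cv2.imwrite(f"pics/{n}0.png",s["frame"][:,:,::-1])
    print(n,s["fx"],s["cx"],s["cy"],s["R"],s["t"])
print(r.sense())
E
```

```text
top 425.8298188054268 280.94938788400634 202.50465858601407 [[ 1.61137403e-03 -9.99992079e-01 -3.63938319e-03]
 [-9.86407837e-01 -9.91483694e-04 -1.64312495e-01]
 [ 1.64307586e-01  3.85468499e-03 -9.86401621e-01]] [0.01604284 0.55993025 0.95473765]
scene 393.31907956711683 280.9919886134828 209.79317562500765 [[ 2.55271825e-03  9.99992957e-01 -2.75110759e-03]
 [ 6.62265173e-01 -3.75189808e-03 -7.49260145e-01]
 [-7.49265190e-01  9.06872972e-05 -6.62270086e-01]] [-0.00376717 -0.33743924  1.18482996]
{'clock': 0.1, 'joints': array([-7.47542456e+01,  5.25687617e+00,  7.05735020e+01, -4.53522193e-04,
        1.04268066e+02, -3.24616963e+00]), 'joint_vel': array([ 0.01483993,  0.00626993, -0.15345882, -0.00217043, -0.02256171,
       -0.13151094]), 'joint_torque': array([ 3.12248856e-03, -4.47857273e+01, -4.07570422e+01,  7.00693228e-02,
        2.84018187e-02, -1.05851261e-04]), 'tcp_pos': array([ 0.19033578, -0.56905499,  0.40365431]), 'orientation': array([-1.79901689e+02, -5.13548437e-03,  1.84918082e+01]), 'contact_force': array([ 0.0126671 ,  0.24847563, -0.35686251]), 'torque': array([ 0.01111483,  0.02393042, -0.01868054]), 'gripper_force': 0.0, 'opening': 0.0874796417953408}
```

View pics/top0.png

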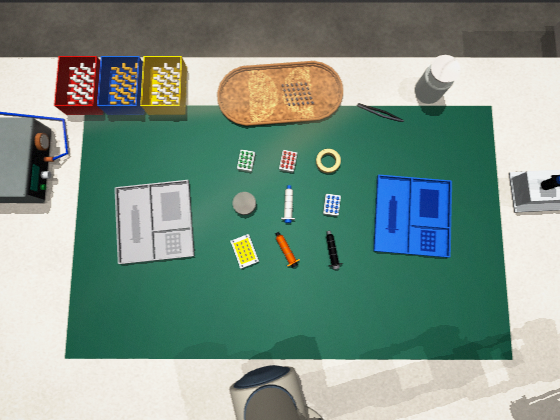

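View pics/scene0.png

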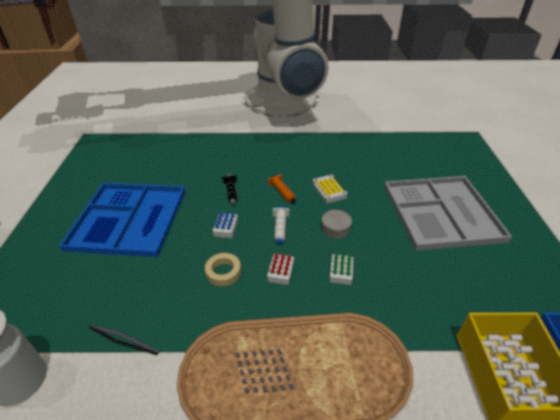

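The top view shows the grey tray at about (154,222) and the blue tray at (413,216), both near yaw 0. The stock sits between them at columns 232–342 and rows 150–268. The open fingers measure 115 mm over their backs, which is wider than the compartments, so I'll look at the finger shape with the wrist camera. I'll run the mask measurements at the same time.

```bash
cat > h.py <<'E'
from station import r
import cv2,numpy as np
def ray(s,uv,z):
    R=np.array(s["R"]);c=-R.T@np.array(s["t"])
    uv=np.atleast_2d(uv).astype(float)
    d=np.c_[(uv[:,0]-s["cx"])/s["fx"],(uv[:,1]-s["cy"])/s["fy"],np.ones(len(uv))]@R
    return (c+d*((z-c[2])/d[:,2])[:,None])[:,:2]
def proj(s,P):
    q=np.atleast_2d(P)@np.array(s["R"]).T+np.array(s["t"])
    return np.c_[s["cx"]+s["fx"]*q[:,0]/q[:,2],s["cy"]+s["fy"]*q[:,1]/q[:,2]]
def blobs(s,lo,hi,z,amin,roi=None):
    """HSV mask -> list of (centre xy, long side, short side, yaw of long side, area px)"""
    hsv=cv2.cvtColor(s["frame"],cv2.COLOR_RGB2HSV)
    m=cv2.inRange(hsv,np.array(lo),np.array(hi))
    if roi:
        k=np.zeros_like(m);k[roi[1]:roi[3],roi[0]:roi[2]]=255;m&=k
    m=cv2.morphologyEx(m,cv2.MORPH_CLOSE,np.ones((3,3)))
    out=[]
    for c in cv2.findContours(m,cv2.RETR_EXTERNAL,cv2.CHAIN_APPROX_NONE)[0]:
        if cv2.contourArea(c)<amin: continue
        w=(ray(s,c[:,0,:],z)*1000).astype(np.float32)
        p,(a,b),t=cv2.minAreaRect(w)
        if a<b:a,b,t=b,a,t+90
        out.append((np.round(p,1).tolist(),round(a,1),round(b,1),round((t+90)%180-90,1),cv2.contourArea(c)))
    return out
E
python3 - <<'E'
from h import *
s=r.snapshot("top")
st=(225,140,350,280)
for n,lo,hi,z,roi,am in[("amber",(5,150,120),(18,255,255),.0095,st,40),("yellow",(24,150,120),(35,255,255),.014,st,60),
 ("white",(0,0,170),(180,70,255),.014,st,20),("black",(0,0,0),(180,255,45),.0095,st,60),
 ("green",(50,60,90),(75,255,255),.02,(236,148,258,174),5),("red",(0,120,100),(8,255,255),.02,st,5),
 ("blue tray",(105,150,60),(125,255,255),.016,(365,165,465,265),1000),("grey tray",(0,0,90),(180,45,255),.016,(105,170,205,275),1000)]:
    print(n,blobs(s,lo,hi,z,am,roi))
w=r.snapshot("wrist");cv2.imwrite("pics/w0.png",w["frame"][:,:,::-1])
cv2.imwrite("pics/stock.png",cv2.resize(s["frame"][140:280,225:350,::-1],None,fx=4,fy=4,interpolation=cv2.INTER_CUBIC))
E
```

```text
amber [([452.0, 7.5], 74.9, 28.6, 30.7, 206.5)]
yellow [([449.2, 104.7], 52.5, 36.8, 21.3, 306.5)]
white [([449.0, 105.3], 71.1, 48.1, 21.2, 547.0), ([561.8, -106.3], 49.1, 37.3, -7.9, 272.5), ([562.4, 95.3], 50.0, 26.0, -8.4, 102.5), ([563.1, 1.1], 71.3, 31.4, 0.1, 184.5), ([671.7, 0.5], 49.5, 36.5, -11.2, 239.5), ([672.7, 104.6], 49.3, 37.1, -10.0, 261.0)]
black [([451.6, -102.6], 75.9, 28.9, 15.5, 204.0)]
green [([671.8, 105.4], 40.7, 30.3, -7.8, 152.0)]
red [([671.2, -0.1], 39.7, 27.8, -11.7, 124.5)]
blue tray [([535.0, -301.0], 187.6, 181.5, -4.8, 5671.0)]
grey tray [([519.8, 324.1], 187.3, 181.7, 6.1, 5659.5)]
```

View pics/w0.png

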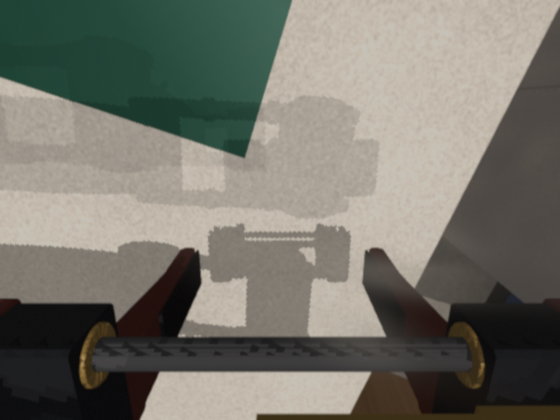

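View pics/stock.png

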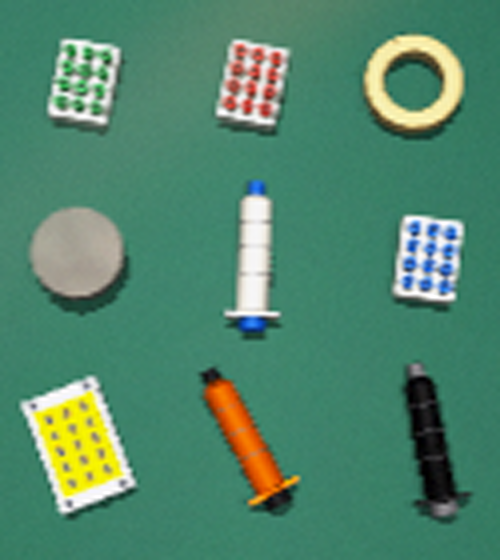

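The wrist view shows the open finger tips at about (190,250) and (375,250). In the stock crop, the flanges of all three barrels face the robot (−x). I'll check the finger tip thickness by projecting tool-frame points, and look at the printed outlines.

Run:
```python
from h import *
from scipy.spatial.transform import Rotation as Ro
q=r.sense();T=Ro.from_euler("xyz",q["orientation"],degrees=True).as_matrix();p=q["tcp_pos"]
w=r.snapshot("wrist")
for z in(.182,.163,.14):
  for y in(.044,.0575):
    print(z,y,[proj(w,p+T@np.array([x,sg*y,z]))[0].round().tolist() for sg in(1,-1) for x in(.01,-.01)])
im=w["frame"][230:330,110:250,::-1]
a=cv2.resize(im,(560,400))
s=r.snapshot("top");b=cv2.resize(s["frame"][170:262,370:458,::-1],(383,400),interpolation=cv2.INTER_CUBIC)
cv2.imwrite("pics/fing.png",np.hstack([cv2.resize(a,(410,293)),b[:293*1,:]]) if 0 else np.hstack([cv2.resize(a,(410,400)),b]))
```

```text
0.182 0.044 [[364.0, 249.0], [361.0, 283.0], [198.0, 249.0], [201.0, 283.0]]
0.182 0.0575 [[389.0, 249.0], [386.0, 283.0], [173.0, 249.0], [177.0, 283.0]]
0.163 0.044 [[373.0, 266.0], [370.0, 302.0], [189.0, 266.0], [192.0, 302.0]]
0.163 0.0575 [[401.0, 266.0], [397.0, 302.0], [161.0, 266.0], [165.0, 302.0]]
0.14 0.044 [[388.0, 292.0], [383.0, 332.0], [174.0, 291.0], [179.0, 332.0]]
0.14 0.0575 [[420.0, 292.0], [415.0, 332.0], [142.0, 291.0], [147.0, 332.0]]
```

View pics/fing.png

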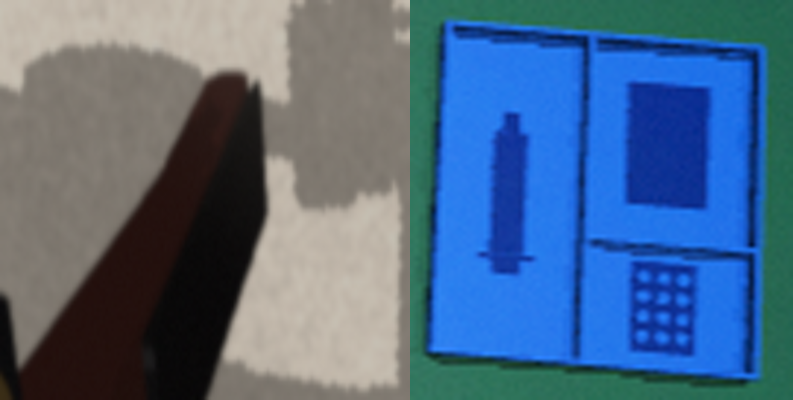

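The tip backs are rounded and only about 10 mm thick. The blue tray's outlines show the barrel along tray x with its flange toward −x, the plate's 70 mm along x and the rack's 50 mm along x. I'll fix the tray poses from their corners, then pick the amber barrel.

```bash
cat >> h.py <<'E'
UP=0.30
def at(x,y,z,yaw,speed=.1):
    r.servo_line([x,y,z],[180,0,yaw],speed=speed)
def st():
    q=r.sense();print("t%.1f"%q["clock"],"tcp",q["tcp_pos"].round(4),"yaw %.1f"%q["orientation"][2],"F",np.round(q["contact_force"],1),"open %.4f"%q["opening"],"gf %.1f"%q["gripper_force"],flush=True)
def pick(x,y,yaw,tip,sq):
    r.let_go();r.reach([x,y,UP],[180,0,yaw]);at(x,y,tip+.182+.02,yaw,.2);at(x,y,tip+.182,yaw,.05);st()
    r.grab(sq);r.wait(.2);st();at(x,y,UP,yaw,.15);st()
def over(x,y,yaw):
    r.reach([x,y,UP],[180,0,yaw]);st()
def trayrect(s,lo,hi,roi):
    m=cv2.inRange(cv2.cvtColor(s["frame"],cv2.COLOR_RGB2HSV),np.array(lo),np.array(hi))
    k=np.zeros_like(m);k[roi[1]:roi[3],roi[0]:roi[2]]=255;m=cv2.morphologyEx(m&k,cv2.MORPH_OPEN,np.ones((3,3)))
    c=cv2.convexHull(max(cv2.findContours(m,0,2)[0],key=cv2.contourArea))
    for e in np.arange(2,12):
        a=cv2.approxPolyDP(c,float(e),True)
        if len(a)==4:return ray(s,a[:,0],.016)*1000
E
python3 - <<'E'
from h import *
s=r.snapshot("top")
for n,a in(("blue",((105,150,60),(125,255,255),(365,165,465,265))),("grey",((0,0,90),(180,45,255),(105,170,205,275)))):
    c=trayrect(s,*a);print(n,c.round(1).tolist(),c.mean(0).round(1))
    for i in range(4):
        d=c[(i+1)%4]-c[i];print(np.hypot(*d).round(1),np.degrees(np.arctan2(d[1],d[0])).round(1))
pick(.452,.0075,30,.0045,10)
E
```

```text
blue [[633.4, -220.5], [618.6, -398.0], [436.8, -381.6], [450.7, -204.5]] [ 534.9 -301.1]
178.1 -94.8
182.5 174.9
177.7 85.5
183.4 -5.0
grey [[620.6, 244.4], [438.3, 225.7], [419.2, 395.8], [598.0, 414.5]] [519.  320.1]
183.2 -174.1
171.2 96.4
179.7 6.0
171.6 -82.4
t4.0 tcp [0.4519 0.0075 0.1863] yaw 30.0 F [0.1 0.5 0.4] open 0.0879 gf 0.0
t5.3 tcp [0.452  0.0075 0.1865] yaw 30.0 F [ 0.5 -1.5  0.5] open 0.0187 gf 10.0
t6.2 tcp [0.4518 0.0075 0.2988] yaw 30.0 F [ 0.  -0.2 -0.3] open 0.0188 gf 10.0
```

```bash
cat >> h.py <<'E'
BLUE=(.535,-.301,-4.9); GREY=(.5198,.3241,6.1)
def loc(tray,x,y):
    c,s=np.cos(np.radians(tray[2])),np.sin(np.radians(tray[2]))
    return tray[0]+c*x-s*y,tray[1]+s*x+c*y
def place(tray,lx,ly,dyaw,tip,sq=4):
    x,y=loc(tray,lx,ly);yaw=tray[2]+dyaw
    over(x,y,yaw);at(x,y,tip+.182+.025,yaw,.2)
    z=tip+.003+.182
    f0=r.sense()["contact_force"][2]
    for zz in np.arange(z+.003,z-.0015,-.0005):
        at(x,y,zz,yaw,.02)
        if abs(r.sense()["contact_force"][2]-f0)>1.5:break
    st();r.grab(sq);r.let_go();st()
    p=r.sense()["tcp_pos"];at(x,y,p[2]+.02,yaw,.05);st();at(x,y,UP,yaw,.25)
    r.wait(.1)
E
python3 - <<'E'
from h import *
place(BLUE,0,.0475,0,.0045)
s=r.snapshot("top");cv2.imwrite("pics/a1.png",cv2.resize(s["frame"][160:270,365:465,::-1],(500,550)))
w=r.snapshot("wrist");cv2.imwrite("pics/a1w.png",w["frame"][:,:,::-1])
E
```

```text
t7.3 tcp [ 0.5391 -0.2527  0.2998] yaw -4.8 F [ 0.7  0.4 -0.2] open 0.0191 gf 10.0
t10.7 tcp [ 0.5391 -0.2537  0.1895] yaw -4.9 F [-1.4  0.5  3.3] open 0.0193 gf 10.0
t11.7 tcp [ 0.5389 -0.2547  0.1889] yaw -4.9 F [ 0.6 -4.7 -1.2] open 0.0601 gf 4.0
t12.2 tcp [ 0.5392 -0.2534  0.2091] yaw -4.9 F [-0.4  0.   0.1] open 0.0876 gf 0.0
```

View pics/a1w.png

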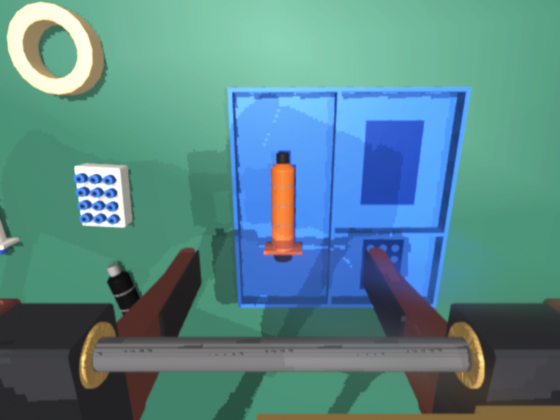

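The wrist view shows the amber barrel lying in the blue long compartment, body at (283,200) and flange at (283,248), clear of the walls. With the squeeze at 4 N the fingers stop softly on the walls when they open, so I'll use the same method for the rest. Green rack next, then the plate.

Run:
```python
from h import *
pick(.6719,.1048,-9,.0045,12)
if not .030<r.sense()["opening"]<.042: raise SystemExit("bad grasp")
place(BLUE,-.0575,-.0405,0,.0045)
w=r.snapshot("wrist");cv2.imwrite("pics/g1w.png",w["frame"][:,:,::-1])
```

```text
t15.7 tcp [0.6718 0.1049 0.1861] yaw -9.0 F [-0.4  0.4  0.5] open 0.0878 gf 0.0
t16.8 tcp [0.6719 0.1048 0.1865] yaw -9.0 F [-0.4  0.6 -0.6] open 0.0357 gf 12.0
t17.7 tcp [0.6717 0.1048 0.2985] yaw -9.0 F [ 0.2  0.9 -0.6] open 0.0352 gf 12.0
t19.5 tcp [ 0.4749 -0.3358  0.3   ] yaw -4.8 F [-0.3 -0.5 -0.3] open 0.0357 gf 12.0
t22.9 tcp [ 0.4742 -0.3364  0.1895] yaw -4.9 F [-1.3  0.4  5.1] open 0.0359 gf 12.0
t23.8 tcp [ 0.474  -0.3375  0.1889] yaw -4.9 F [-1.  -5.4 -2.8] open 0.0738 gf 4.0
t24.4 tcp [ 0.4744 -0.3363  0.2091] yaw -4.9 F [ 1.2  0.2 -0.9] open 0.0877 gf 0.0
```

View pics/g1w.png

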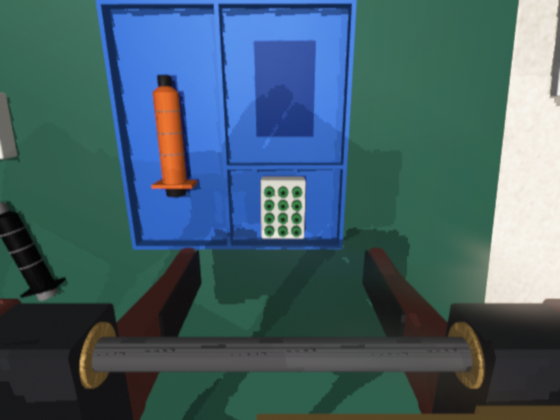

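The green rack sits upright at (283,207), centred in the small compartment. Now the plate.

Run:
```python
from h import *
pick(.449,.1052,111.2,.004,25)
if not .064<r.sense()["opening"]<.075: raise SystemExit("bad grasp")
place(BLUE,.0345,-.0405,90,.004)
w=r.snapshot("wrist");cv2.imwrite("pics/n1w.png",w["frame"][:,:,::-1])
```

```text
t28.1 tcp [0.4489 0.1052 0.1858] yaw 111.2 F [-0.3 -0.2 -0.2] open 0.0877 gf 0.0
t28.7 tcp [0.4491 0.1052 0.1863] yaw 111.2 F [-0.4 -0.8  2.6] open 0.0696 gf 25.0
t29.6 tcp [0.4488 0.1052 0.2987] yaw 111.2 F [-0.  -0.  -1.7] open 0.0698 gf 25.0
t31.3 tcp [ 0.5663 -0.3431  0.3003] yaw 85.2 F [-0.3 -0.  -0.7] open 0.0699 gf 25.0
t34.5 tcp [ 0.5659 -0.3443  0.1893] yaw 85.1 F [-0.2  0.   0.8] open 0.0697 gf 25.0
t35.2 tcp [ 0.5659 -0.3443  0.1889] yaw 85.1 F [ 0.3  0.  -0.7] open 0.0876 gf 0.0
t35.7 tcp [ 0.566  -0.3444  0.2094] yaw 85.1 F [-0.  -0.1 -0.3] open 0.0880 gf 0.0
```

View pics/n1w.png

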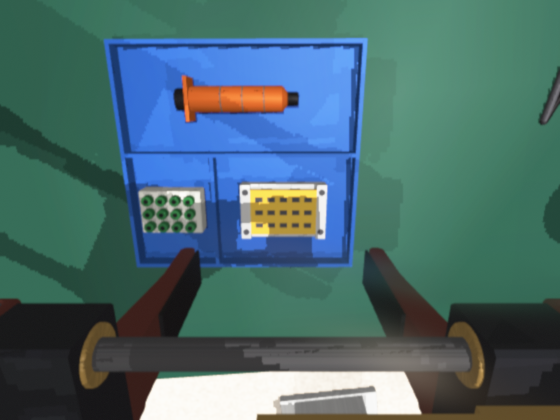

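The plate lies flat, pad up, at (283,212), and the blue kit is complete. Next is the grey kit, white barrel first and then red tips.

Run:
```python
from h import *
pick(.562,.0008,-1,.0045,10)
if not .016<r.sense()["opening"]<.022: raise SystemExit("bad grasp")
place(GREY,0,.0475,0,.0045)
pick(.6718,.0005,-11,.0045,12)
if not .030<r.sense()["opening"]<.042: raise SystemExit("bad grasp")
place(GREY,-.0575,-.0405,0,.0045)
w=r.snapshot("wrist");cv2.imwrite("pics/r1w.png",w["frame"][:,:,::-1])
r.reach([.42,0,.40],[180,0,0]);
r.move_joints([-74.754,5.22,70.514,0,104.267,-3.249]);st()
s=r.snapshot("top");cv2.imwrite("pics/end.png",cv2.resize(s["frame"][130:290,90:470,::-1],(798,336),interpolation=cv2.INTER_CUBIC))
```

```text
t39.6 tcp [0.5619 0.0008 0.1862] yaw -1.0 F [-0.2 -1.   0.1] open 0.0877 gf 0.0
t40.8 tcp [0.562  0.0008 0.1865] yaw -1.0 F [ 0.6 -0.7  0. ] open 0.0187 gf 10.0
t41.7 tcp [0.5618 0.0008 0.2987] yaw -1.0 F [ 0.3 -0.3 -0.3] open 0.0185 gf 10.0
t43.1 tcp [0.5153 0.3703 0.2999] yaw 6.0 F [-0.4  0.4 -0.3] open 0.0189 gf 10.0
t46.6 tcp [0.5148 0.3713 0.1895] yaw 6.1 F [-1.4 -2.5  3.3] open 0.0186 gf 10.0
t47.5 tcp [0.5146 0.3717 0.1889] yaw 6.1 F [-0.2  4.  -1.7] open 0.0607 gf 4.0
t48.1 tcp [0.5149 0.3711 0.2093] yaw 6.1 F [-0.4  0.6 -0.9] open 0.0877 gf 0.0
t51.6 tcp [6.717e-01 5.000e-04 1.861e-01] yaw -11.0 F [ 0.2  0.1 -0.1] open 0.0881 gf 0.0
t52.6 tcp [6.718e-01 5.000e-04 1.865e-01] yaw -11.0 F [-0.2  0.1  0.4] open 0.0358 gf 12.0
t53.5 tcp [6.716e-01 5.000e-04 2.985e-01] yaw -11.0 F [-0.4 -0.8 -0.7] open 0.0360 gf 12.0
t54.8 tcp [0.4676 0.2771 0.2999] yaw 6.0 F [-0.6 -0.2  0. ] open 0.0360 gf 12.0
t56.8 tcp [0.4669 0.2777 0.1921] yaw 6.1 F [ 0.2  1.  -1.2] open 0.0361 gf 12.0
t57.7 tcp [0.4669 0.2781 0.1921] yaw 6.1 F [-0.8  2.9 -0.7] open 0.0743 gf 4.0
t58.2 tcp [0.4671 0.2776 0.2127] yaw 6.1 F [-0.3  0.3 -0.8] open 0.0877 gf 0.0
t62.2 tcp [ 0.1912 -0.5686  0.4048] yaw 18.6 F [-0.3 -0.1 -0.2] open 0.0876 gf 0.0
```

View pics/r1w.png

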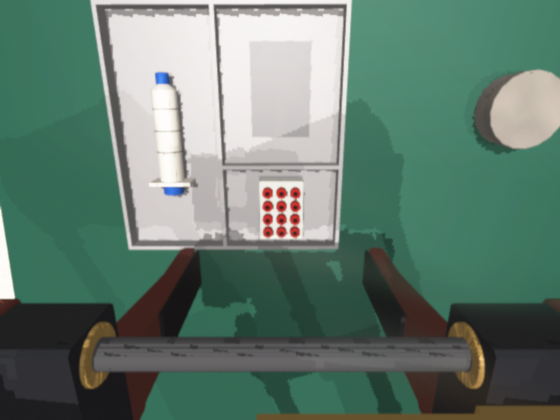

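View pics/end.png

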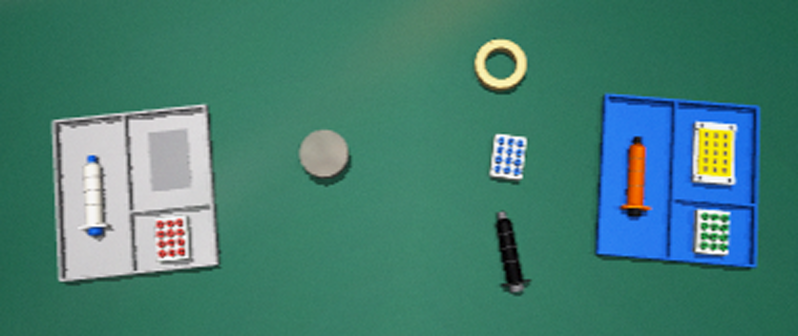

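Both kits are complete. The white barrel is at (92,195), the red rack at (172,240), and the black barrel and blue tips haven't moved. The arm is clear, so I'll hand in.

```bash
python3 -c "
from station import r
print(r.hand_in())"
```

```text
the job is handed in; nothing more can be done
None
```

Both kits are made up as asked and the job was handed in at about 62 s, with the black barrel and blue tips untouched; one flaw is that the red rack was let go about 2.5 mm above the tray floor because a noisy force reading looked like contact, though it sits upright in its compartment.

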